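Bring the green tape to the cutter of a locking tape carousel

ROBOT

A 6-joint arm with a two-finger parallel gripper is mounted at the origin on a cart in front of the work surface, level with it; the furniture and walls round the work are solid. World frame = base frame: x ahead of the robot, y to its left, z up, the work surface at z = 0. Lengths are in mm, angles in rad, forces in N, time in s.
With the tool pointing down it reaches from about 350 to 975 mm from the base axis. Payload 7.1 kg.
Tool frame: the origin (TCP) lies on the front face of the gripper's body, between the roots of the fingers; the fingertips stand 80 mm ahead of it and the grasp point (between the pads) lies 61 mm ahead of it (env.tips_ahead is the distance from the TCP to the fingertips, in mm); z points along the fingers, y is the direction in which the jaws open and shut (so a half turn about z gives the same grasp; the last joint's range is limited). The gripper opens to 88 mm and grips with 3 to 60 N. Pads are 20 mm wide; open, the fingers measure 115 mm over their backs; the gripper's body (75 mm by 178 mm) begins 61 mm behind the grasp point.
Start: joints at [1.167, 0.423, 1.63, -0, 1.089, -0.019], TCP at [234.577, 579.292, 302.675] pointing down, gripper open.
Joint ranges: [-3, 3], [-0.9, 2.11], [0.09, 2.58], [-1.31, 4.45], [0.11, 2.69], [-2.54, 2.54]. Speed limits (rad/s): [2.39, 2.39, 3.01, 3.14, 3.14, 3.14].

INTERFACE

Orientations are given as a unit quaternion [x, y, z, w].
In Python, from station import env, set_gripper, viewer, workorder gives the robot as it stands. Calls block until the motion is done:
- env.reach(position, orientation): joint-space move of the TCP to a pose.
- env.move_l(position, rot=None, rate=150, f_stop=None): straight line of the TCP; rot=None keeps the orientation; rate is the mean speed in mm/s. With f_stop (N) it stops when the force on the tool has changed by that much, and returns True; else False.
- env.move_joints(angles): joint-space move.
- set_gripper(opening): finger opening in mm; the grip force is fixed at half the most; returns when the fingers have stopped.
- env.hold(seconds).
- env.ik(position, orientation): joint angles nearest the present ones, or None.
- env.read_state(): the state.
- viewer.camera(name): name is "scene" or "top" or "wrist"; returns the picture (400x640x3 uint8, blue, green, red); there is no depth.
- viewer.camera_params(name): a dict with "fx", "fy", "cx", "cy" (pixels), "dist" ([k1, k2, p1, p2, k3] as OpenCV has them; the pictures are not rectified), "pose" (4x4, takes a point from camera to world coordinates); the wrist camera has in their place "tool_from_camera" (4x4, takes a point from camera to tool coordinates, whose origin is the TCP and whose axes are the flange's). Camera axes: x right, y up, looking along -z (the intrinsics and any distortion apply to the point x, -y, -z); pixel columns grow to the right and rows downward; lengths in mm; the calibration is good to about 2 mm. A picture is of the moment at which its call begins: read the wrist's pose just before it. camera_params takes no time and is no camera call.
A pose or a line that the arm cannot do raises env.IKError and nothing moves.
- workorder.sign_off(): hands the job in, once; it reports no verdict.
The state is a dict: "time_s": time; "qpos": joint angles; "dq": joint speeds; "tau": joint torques, N m; "tool_pos": TCP position; "orientation": TCP orientation; "force": force on the tool from outside, world axes, zero at the start; "wrist_torque": the same for the moment, N m; "width": finger opening in mm.
Only numpy, scipy, OpenCV 4.12 (cv2) and the standard library are available. Lean on these libraries where they do the work, as an engineer would, in place of code of your own. Each camera call takes 0.05 s, during which the arm holds its last target.

TASK

The green fine-line tape is wanted next at the cutter. Pushing gently with the fingertips and gripping nothing, slide the carousel's red-handled bolt back out of the notch, turn the carousel by pushing the upright black posts on its rim until the green roll stands at the front beside the upright steel cutter, then push the bolt fully home into the notch there so that the carousel is locked. Do not lift the tape rolls or push on them, leave them on their spindles, and do not disturb the loose things standing round the carousel.

Things in the scene. Friction and masses are not known exactly. Their poses are not given: they have to be found in the camera images.
- carousel: fixed plywood base board of the tape carousel, 335 x 310 x 15 mm, lying on the table; origin on the turning axis at table height; x axis from the front (cutter) to the back, y to the left seen from the front, z up. An arm of the board, 70 mm wide, to the right (-y) carries the bolt in two steel guides 160-172 and 240-252 mm from the axis, their tops 40 mm above the table
- turntable (a joint): angle of the round wooden platter (rad), 0 at the start, positive counterclockwise from above; it locks at each quarter turn. Radius 145 mm, top face 36 mm above the table. The bearing is stiff (about 2 N at a post): it stops when the push stops. Four white spindles 42 mm across, 25 mm tall, 80 mm from the axis; in the edge straight outward of each a notch 17 mm wide, 20 mm deep
- bolt (a joint): travel of the bolt (m): 0 fully home in a notch (locked, as at the start), 0.024 fully out, away from the platter; from 0.017 up it clears the platter. It slides with 2 to 3 N along the board's y axis and stays where it is left. It enters a notch if the platter is within about 4 degrees of a locking position, straightening it; otherwise it stops against the edge
- bolt_handle (a point): centre of the top of the bolt's upright red handle, a round post 18 mm across whose top is 93 mm and foot 34 mm above the table; 200 mm from the turning axis when the bolt is home, 224 mm when drawn out
- front_station (a point): point fixed to the base board, on the platter's top face, 80 mm from the axis toward the cutter: the green roll's centre belongs here. At the start an empty spindle stands here; the three rolls lie on the right, rear and left spindles in an order that changes
- post_1 (a point): centre of the top of one of four equal upright black posts on the platter's rim (14 mm across, top 91 mm, foot 36 mm above the table), 128 mm from the axis, halfway between spindles; turns with the platter. At the start it stands on the right rear
- post_2 (a point): the like for the post that stands on the left rear of the platter at the start
- post_3 (a point): the like for the post that stands on the left front of the platter at the start
- post_4 (a point): the like for the post that stands on the right front of the platter at the start
- green_tape: roll of green tape, 94 mm across, 18 mm tall, lying flat and loose over a spindle on low rubber pads, its underside 37 mm above the table; origin at the centre of its underside
- cream_tape: roll of cream masking tape, 104 mm across, 25 mm tall, lying flat and loose over a spindle on low rubber pads, its underside 37 mm above the table; origin at the centre of its underside; stays on its spindle
- black_tape: roll of black tape, 104 mm across, 50 mm tall, lying flat and loose over a spindle on low rubber pads, its underside 37 mm above the table; origin at the centre of its underside; stays on its spindle
- blue_roll: wide blue tape roll, 148 mm across, 50 mm tall, standing loose on the table at the left rear of the carousel; origin at the centre of its underside; not to be disturbed
- sanding_block: dark sanding block, 62 x 115 x 31 mm, loose on the table at the right front of the bolt; origin at the centre of its underside; not to be disturbed
- dose_cup: small clear plastic cup, 51 mm across, 35 mm tall, loose on the table to the left of the carousel; origin at the centre of its underside; not to be disturbed
- white_carton: small plain white carton, 55 x 130 x 50 mm, loose on the table at the right rear of the bolt; origin at the centre of its underside; not to be disturbed
- cutter (a point): top of the cutter, a thin upright steel plate with a toothed edge at the middle of the board's front edge, fixed, 154 to 176 mm in front of the axis, top 90 mm above the table
There are look-alikes about, which are no part of the job. Several things have the shape of the green_tape; the one meant has the colours described above.

How it is judged:
By the outcome, as a careful person would: the job done as asked, in the order asked, and still so for the second after the job is handed in, with the robot touching nothing.
It also fails if it takes over 67 s, if anything falls off the work surface, if the arm or the gripper's body presses on something with over 40 N, if the wrist force passes 120 N, or if a joint passes its speed limit or range.

## Working session

There is one attempt and no reset: what is moved stays moved. The work goes in short steps, each a Python script; the robot and the scene stay as the last script left them, time stands still between calls to the robot, and variables do not carry over. Pictures are saved under pics/ and viewed, and the job is handed in when it is done.

```bash
ls; mkdir -p pics; python3 - <<'E'
from station import env, set_gripper, viewer, workorder
import cv2, numpy as np
for n in ["scene","top"]:
    im=viewer.camera(n); cv2.imwrite(f"pics/{n}0.png",im)
    p=viewer.camera_params(n); print(n,{k:np.round(np.array(v),4).tolist() for k,v in p.items()})
print(viewer.camera_params("wrist"))
s=env.read_state(); print(s)
E
```

```text
pics
scene {'fx': 465.5592, 'fy': 465.5592, 'cx': 317.569, 'cy': 197.8087, 'dist': [-0.0791, 0.0, 0.0, 0.0, 0.0], 'pose': [[0.7871, 0.4625, -0.4081, -0.6785], [-0.6166, 0.5737, -0.5391, -713.0023], [-0.0153, 0.676, 0.7367, 1038.9898], [0.0, 0.0, 0.0, 1.0]]}
top {'fx': 467.3793, 'fy': 467.3793, 'cx': 315.2842, 'cy': 196.3011, 'dist': [-0.0196, 0.0, 0.0, 0.0, 0.0], 'pose': [[0.0039, 0.9869, -0.1613, 344.4033], [-0.9999, 0.0022, -0.0112, -14.4369], [-0.0107, 0.1614, 0.9868, 1240.1114], [0.0, 0.0, 0.0, 1.0]]}
{'fx': 295.59709583515297, 'fy': 295.59709583515297, 'cx': 314.72555382133623, 'cy': 204.09360193481365, 'dist': array([-0.05552774,  0.        ,  0.        ,  0.        ,  0.        ]), 'tool_from_camera': array([[-4.15538696e-04,  9.60438486e-01,  2.78491907e-01,
         7.69464977e+01],
       [ 9.99998936e-01,  7.88427139e-04, -1.22695671e-03,
        -1.24603677e-01],
       [-1.39798702e-03,  2.78491101e-01, -9.60437792e-01,
        -8.22752318e+01],
       [ 0.00000000e+00,  0.00000000e+00,  0.00000000e+00,
         1.00000000e+00]])}
{'time_s': 0.1, 'qpos': array([ 1.16703700e+00,  4.23760885e-01,  1.63062436e+00, -3.87027496e-06,
        1.08861242e+00, -1.89964983e-02]), 'dq': array([-0.00051029, -0.00054371, -0.00281021,  0.00226352,  0.00272742,
        0.00130775]), 'tau': array([-2.37898275e-04, -5.45612419e+01, -2.74324501e+01,  6.43999712e-02,
        1.88625406e-02, -3.76653588e-05]), 'tool_pos': array([234.40309008, 578.94305976, 301.97732828]), 'orientation': array([ 1.91195985e-01,  9.81551630e-01, -6.87231071e-04, -1.45715479e-04]), 'force': array([-0.40250291, -0.8038707 , -0.71167329]), 'wrist_torque': array([ 0.0427345 , -0.03164328, -0.00195943]), 'width': 87.83468678413412}
```

View pics/scene0.png

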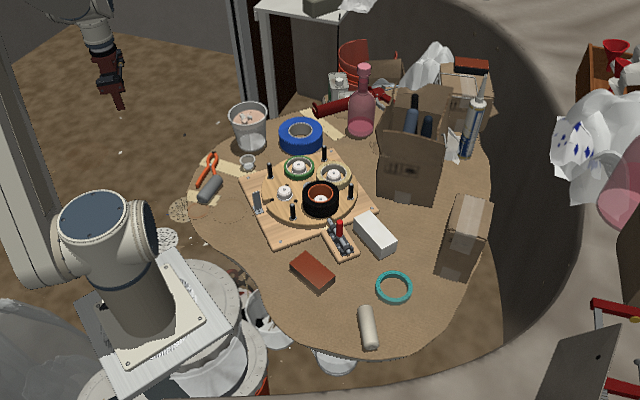

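View pics/top0.png

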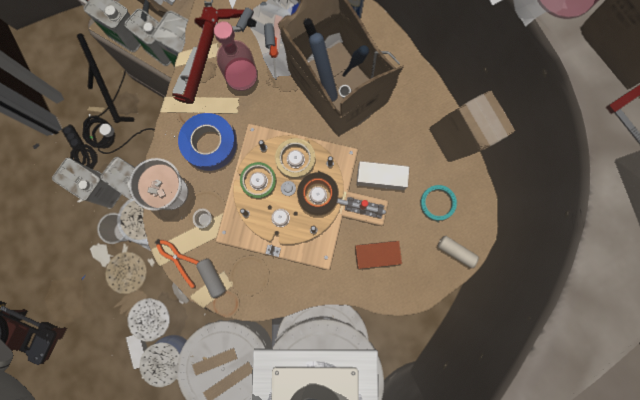

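The top view shows the green roll left (258,180), cream at the rear (295,158), black right (318,193), the empty spindle in front (280,217), the red handle near (365,204) and the cutter near (273,249). So a turn of +90° is needed. Next I'll zoom in and measure.

```bash
cat > h.py <<'E'
import numpy as np, cv2
from station import env, set_gripper, viewer, workorder
def ray(p,uv,pose=None):
    K=np.array([[p['fx'],0,p['cx']],[0,p['fy'],p['cy']],[0,0,1]])
    n=cv2.undistortPoints(np.array([[uv]],float),K,np.array(p['dist'],float))[0,0]
    P=np.array(p['pose'] if pose is None else pose)
    d=P[:3,:3]@np.array([n[0],-n[1],-1.0]); return P[:3,3],d
def onplane(p,uv,z,pose=None):
    o,d=ray(p,uv,pose); return o+d*(z-o[2])/d[2]
def proj(p,X,pose=None):
    P=np.array(p['pose'] if pose is None else pose)
    c=P[:3,:3].T@(np.array(X)-P[:3,3])
    K=np.array([[p['fx'],0,p['cx']],[0,p['fy'],p['cy']],[0,0,1]])
    q,_=cv2.projectPoints(np.array([[c[0],-c[1],-c[2]]]),np.zeros(3),np.zeros(3),K,np.array(p['dist'],float)); return q[0,0]
E
python3 - <<'E'
import cv2
im=cv2.imread('pics/top0.png'); c=im[120:280,200:420]
cv2.imwrite('pics/top0z.png',cv2.resize(c,None,fx=3.6,fy=3.6,interpolation=cv2.INTER_CUBIC))
im=cv2.imread('pics/scene0.png'); c=im[115:275,220:420]
cv2.imwrite('pics/scene0z.png',cv2.resize(c,None,fx=3.6,fy=3.6,interpolation=cv2.INTER_CUBIC))
E
```

```text
(no output)
```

View pics/top0z.png

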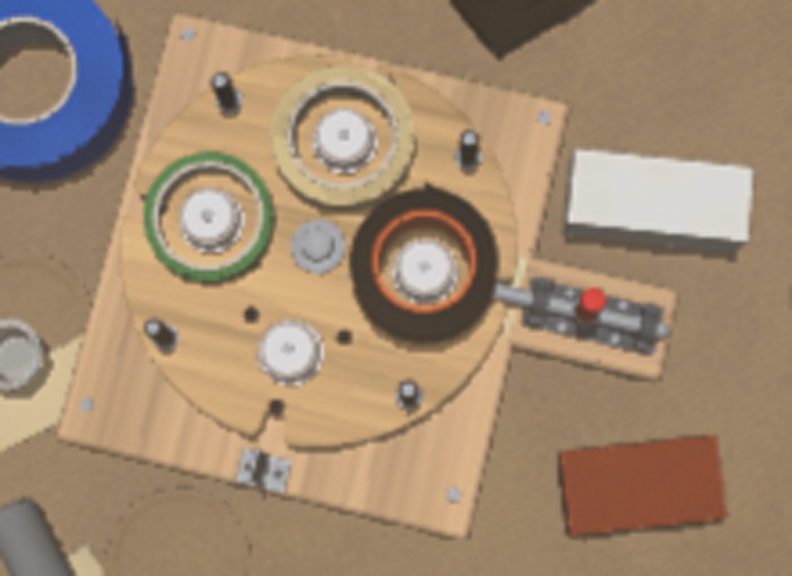

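View pics/scene0z.png

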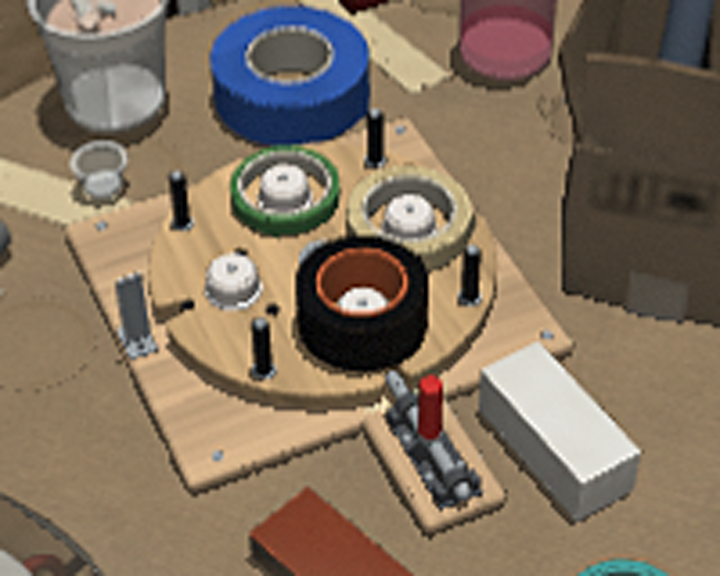

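The zoomed view shows post tops at about (220,78), (470,137), (152,327) and (407,386) in zoom pixels, with the handle at (594,298). I'll turn these into world points and check them against the stated sizes.

```bash
python3 - <<'E'
from h import *
p=viewer.camera_params('top'); ps=viewer.camera_params('scene')
Z=lambda x,y:(200+(x+.5)/3.6-.5,120+(y+.5)/3.6-.5)
ZS=lambda x,y:(220+(x+.5)/3.6-.5,115+(y+.5)/3.6-.5)
posts=dict(p1=(470,137),p2=(220,79),p3=(152,327),p4=(407,386))
sp=dict(front=(288,346),left=(207,212),rear=(344,129),right=(424,264))
P=np.array([onplane(p,Z(*posts[k]),91)[:2] for k in posts]);S=np.array([onplane(p,Z(*sp[k]),61)[:2] for k in sp])
c=P.mean(0);print('posts',P.round(1).tolist(),c,np.linalg.norm(P-c,axis=1))
cs=S.mean(0);print('sp',S.round(1).tolist(),cs,np.linalg.norm(S-cs,axis=1))
pps=dict(p1=(471,250),p2=(376,114),p3=(178,176),p4=(260,323))
PS=np.array([onplane(ps,ZS(*pps[k]),91)[:2] for k in pps]);c2=PS.mean(0);print('scene posts',PS.round(1).tolist(),c2,np.linalg.norm(PS-c2,axis=1))
SS=np.array([onplane(ps,ZS(*q),61)[:2] for q in [(232,268),(284,178),(409,210),(363,300)]]);print('scene sp',SS.round(1).tolist(),SS.mean(0))
for n,Q,c0 in (('P',P,c),('S',S,cs),('PS',PS,c2),('SS',SS,SS.mean(0))):
    nom={'P':[-45,45,135,225],'S':[180,90,0,270]}.get(n, [-45,45,135,225] if n=='PS' else [180,90,0,270])
    a=np.degrees(np.arctan2(*(Q-c0).T[::-1]))-nom; print(n,((a+180)%360-180).round(1))
h=onplane(p,Z(594,298),93);hs=onplane(ps,ZS(431,382),93);print('handle',h,hs,np.linalg.norm(h[:2]-c))
d=h[:2]-c;print('yaw from handle',np.degrees(np.arctan2(*d[::-1]))+90)
im=viewer.camera('top');b,g,r=[im[...,i].astype(int) for i in range(3)]
m=((g-r>40)&(g-b>10)).astype(np.uint8);n,l,st,ce=cv2.connectedComponentsWithStats(m)
for i in range(1,n):
    if st[i,4]>30: print('green',st[i],onplane(p,ce[i],55),im[l==i].mean(0))
for k,q in dict(blk=(425,264),cutter=(262,463)).items(): print(k,onplane(p,Z(*q),87))
for k,q in dict(carton=[(575,152),(752,167),(746,240),(568,225)],).items(): print(k,[onplane(p,Z(*w),50).round() for w in q])
for k,q in dict(block=[(562,452),(716,437),(724,520),(572,534)],).items(): print(k,[onplane(p,Z(*w),31).round() for w in q])
print('cup',onplane(p,Z(12,345),35),'blue',onplane(p,Z(22,65),50))
E
```

```text
posts [[631.1, -38.7], [673.0, 137.9], [496.2, 180.8], [455.9, 4.6]] [564.06257011  71.16871572] [128.72177588 127.78481942 128.98626126 126.98257683]
sp [[486.9, 89.3], [583.2, 148.9], [644.4, 51.5], [545.8, -6.5]] [565.08622596  70.78576903] [80.37027806 80.21077069 81.65072402 79.68206208]
scene posts [[629.7, -36.3], [672.7, 137.5], [497.5, 180.3], [454.7, 5.7]] [563.6635415   71.80887784] [126.66690596 127.34616455 127.06040236 127.41367661]
scene sp [[486.5, 90.9], [582.0, 149.5], [639.9, 52.7], [547.1, -3.0]] [563.87731559  72.51924747]
P [-13.6 -13.5 -13.2 -13.4]
S [-13.3 -13.1 -13.7 -14. ]
PS [-13.6 -13.9 -13.6 -13.7]
SS [-13.4 -13.3 -14.6 -12.5]
handle [ 516.83661791 -123.90935104   93.        ] [ 517.42532588 -121.44242199   93.        ] 200.71308551057018
yaw from handle -13.608767915897204
blk [541.36946819  -7.39893453  87.        ]
cutter [403.25336973 103.5015052   87.        ]
carton [array([ 630., -116.,   50.]), array([ 619., -244.,   50.]), array([ 566., -238.,   50.]), array([ 576., -110.,   50.])]
block [array([ 415., -106.,   31.]), array([ 426., -216.,   31.]), array([ 367., -220.,   31.]), array([ 357., -112.,   31.])]
cup [490.16644814 291.59644107  35.        ] blue [695.39359392 289.36098322  50.        ]
```

Both views agree. The axis is at about (564, 71.5) and the board yaw is -13.6°. Posts sit 127–129 mm out (128 expected), the handle 200.7 (200) and the spindles about 80 (80). I'll close the fingers and go above the gap between the black roll and the handle.

```bash
cat >> h.py <<'E'
from scipy.spatial.transform import Rotation as Ro
C=np.array([564.0,71.5]); YAW=-13.6
def uv(deg): a=np.radians(deg); return np.array([np.cos(a),np.sin(a)])
def B(r,th): return C+r*uv(th+YAW)      # board polar -> world
def quat(phi):
    a=np.radians(phi);c,s=np.cos(a),np.sin(a)
    return Ro.from_matrix(np.array([[c,s,0],[s,-c,0],[0,0,-1]])).as_quat()
def snap(n,crop=None,f=1,cam='top'):
    im=viewer.camera(cam)
    cv2.imwrite(f'pics/{n}_raw.png',im)
    if crop: im=im[crop[1]:crop[3],crop[0]:crop[2]]
    cv2.imwrite(f'pics/{n}.png',cv2.resize(im,None,fx=f,fy=f,interpolation=cv2.INTER_CUBIC)); 
def st(t=''):
    s=env.read_state();print(t,round(s['time_s'],2),s['tool_pos'].round(1),'F',s['force'].round(2),'w',round(s['width'],1),'q',s['qpos'].round(2))
E
python3 - <<'E'
from h import *
set_gripper(0); st('closed')
p=B(171,270)
env.reach([*p,290],quat(76.4)); st('above')
env.move_l([*p,215]); st()
snap('w1',cam='wrist')
E
```

```text
closed 1.49 [234.6 579.3 302.6] F [0.51 0.11 0.1 ] w 0.4 q [ 1.17  0.42  1.63  0.    1.09 -0.02]
above 4.08 [524.  -94.1 290. ] F [ 0.06  0.8  -0.68] w 0.6 q [-0.2   0.3   1.85  0.    0.99  0.04]
 4.73 [524.2 -94.6 215.3] F [0.89 0.89 0.31] w 0.4 q [-0.2   0.41  1.9   0.    0.83  0.04]
```

View pics/w1.png

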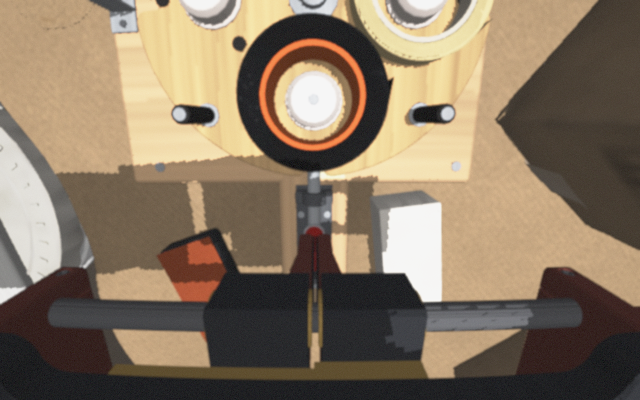

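The wrist view shows the handle at (315,232), in line with the finger seam at (315,250), and dark carriages at rows 275–365. I'll project tool points to understand the finger geometry.

```bash
python3 - <<'E'
from h import *
p=viewer.camera_params('wrist');T=p['tool_from_camera']
for X in [(0,0,80),(10,0,80),(-10,0,80),(10,13,80),(10,13,40),(10,0,0),(10,30,0),(37,30,0),(37,89,0),(10,50,0)]: print(X,proj(p,X,T).round(0))
snap('t1',(200,120,420,280),3.6); snap('s1',(220,75,420,235),3.6,'scene')
E
```

```text
(0, 0, 80) [316. 251.]
(10, 0, 80) [316. 236.]
(-10, 0, 80) [316. 266.]
(10, 13, 80) [338. 236.]
(10, 13, 40) [345. 269.]
(10, 0, 0) [317. 327.]
(10, 30, 0) [407. 326.]
(37, 30, 0) [415. 252.]
(37, 89, 0) [593. 250.]
(10, 50, 0) [465. 325.]
```

View pics/s1.png

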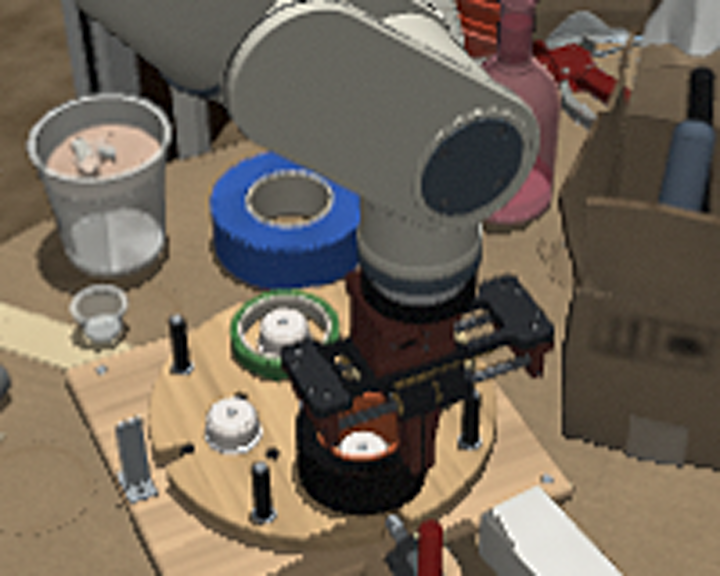

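The pads are about 20 mm deep in tool x, so I'll push along tool x, away from the taper. Now descending to tip height 58 mm and sliding the bolt out.

```bash
python3 - <<'E'
from h import *
env.move_l([*B(170,270),138],rate=100); st('down')
for r in (178,184,190,196,202):
    k=env.move_l([*B(r,270),138],rate=30,f_stop=12); st((r,k))
    if k: break
snap('t2',(200,120,420,280),3.6); snap('s2',(220,75,420,235),3.6,'scene')
E
```

```text
down 5.8 [524.4 -93.8 138.4] F [-0.62 -0.41  0.18] w 0.3 q [-0.2   0.54  1.93 -0.    0.67  0.04]
(178, False) 6.22 [ 522.2 -101.8  138.3] F [-0.1   0.17 -0.26] w 0.6 q [-0.21  0.54  1.93  0.    0.67  0.02]
(184, False) 6.57 [ 520.7 -107.5  138. ] F [-0.64 -0.59  0.45] w 0.8 q [-0.23  0.54  1.93 -0.    0.67  0.01]
(190, False) 6.92 [ 519.2 -113.4  138. ] F [ 0.7  -0.59  0.72] w 0.6 q [-0.24  0.54  1.93 -0.    0.67  0.  ]
(196, False) 7.27 [ 517.8 -119.3  138. ] F [ 0.19 -0.51 -0.4 ] w 0.4 q [-0.25  0.54  1.93 -0.    0.67 -0.01]
(202, False) 7.62 [ 516.4 -125.1  138. ] F [-1.08  0.68  0.22] w 0.6 q [-0.26  0.54  1.93 -0.    0.67 -0.02]
```

View pics/s2.png

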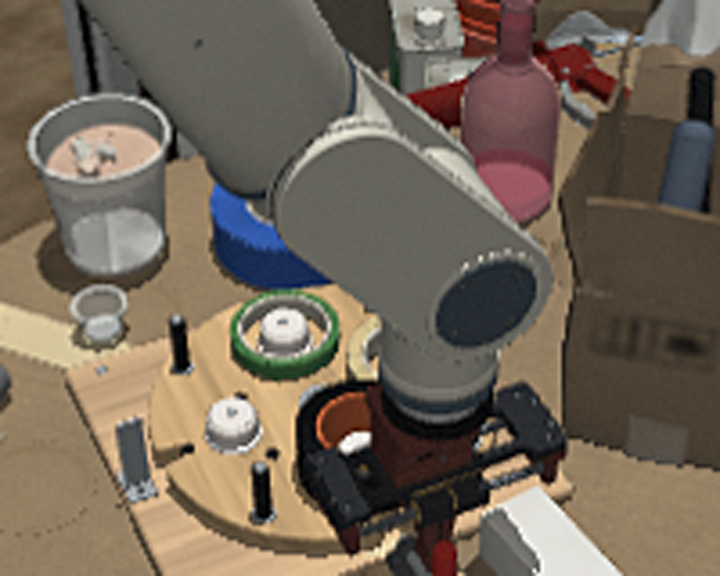

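The red handle top has moved from about (431,526) to (443,548), so it's sliding. I'll continue to the end of travel, then back off and look.

```bash
python3 - <<'E'
from h import *
for r in (206,209):
    k=env.move_l([*B(r,270),138],rate=20,f_stop=10); st((r,k))
    if k: break
env.move_l([*B(195,270),138],rate=80)
env.move_l([*B(185,270),215],rate=150); st()
snap('s3',(220,115,420,275),3.6,'scene'); snap('w3',cam='wrist')
E
```

```text
(206, True) 7.95 [ 516.  -126.9  138. ] F [1.52 4.77 3.56] w 0.6 q [-0.26  0.54  1.93  0.    0.67 -0.03]
 8.88 [ 520.1 -108.3  214.6] F [0.06 0.78 0.27] w 0.5 q [-0.23  0.41  1.9   0.    0.83  0.01]
```

View pics/s3.png

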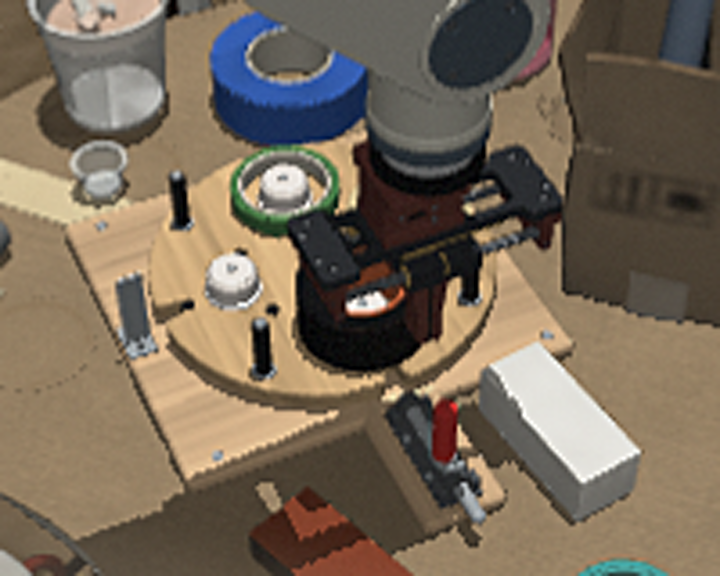

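View pics/w3.png

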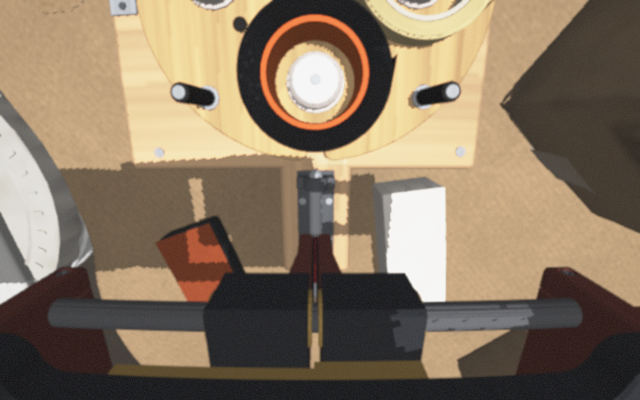

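The bolt end now protrudes at the outer side (470,500) and the notch is clear; the handle top is at about (446,404). I'll check the distance, then start the turn on post 4.

```bash
python3 - <<'E'
from h import *
ps=viewer.camera_params('scene')
for q in ((431,382),(446,405)):
    h=onplane(ps,(220+(q[0]+.5)/3.6-.5,115+(q[1]+.5)/3.6-.5),93); print(h, (h[:2]-C)@(-uv(90+YAW)))
# post 4 approach, check IK over whole path
def pose(th,gap,z):   # th = board angle of post4 ; finger behind it
    t=uv(th+90+YAW); return [*(B(128,th)-t*(7+10+gap)),z], quat(th+90+YAW-180)
for th in (225,270,315):
    p,q=pose(th,12,240); print(th,np.round(p),env.ik(p,q).round(2))
p,q=pose(225,14,250); env.move_l([*B(185,270),250]); env.reach(p,q); st('above')
p,q=pose(225,14,141); env.move_l(p,rate=120); st('down')
snap('t4',(200,120,420,280),3.6); snap('w4',cam='wrist')
E
```

```text
[ 517.42532588 -121.44242199   93.        ] 198.48417682350998
[ 512.01585462 -144.84807783   93.        ] 222.50555599597536
225 [440.  30. 240.] [ 0.04  0.25  2.07 -0.    0.82 -0.51]
270 [506. -46. 240.] [-0.11  0.34  1.93 -0.    0.87 -1.45]
315 [606. -53. 240.] [-0.11  0.47  1.71 -0.    0.95 -2.23]
above 10.06 [439.1  31.1 249.7] F [0.66 0.81 0.22] w 0.5 q [ 0.04  0.23  2.07 -0.    0.84 -0.5 ]
down 11.12 [439.1  31.1 141.4] F [-0.   -0.65  0.11] w 0.8 q [ 0.04  0.45  2.12 -0.    0.57 -0.5 ]
```

View pics/w4.png

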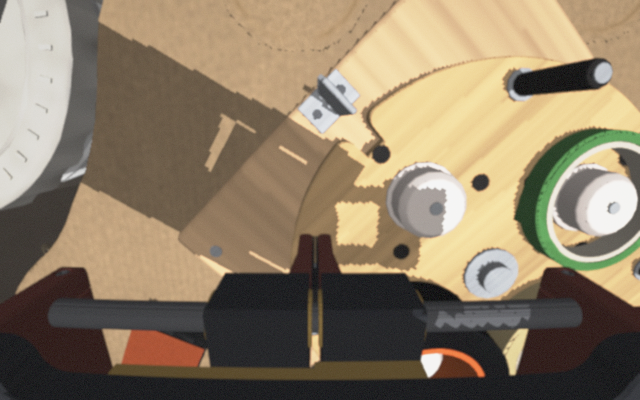

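View pics/t4.png

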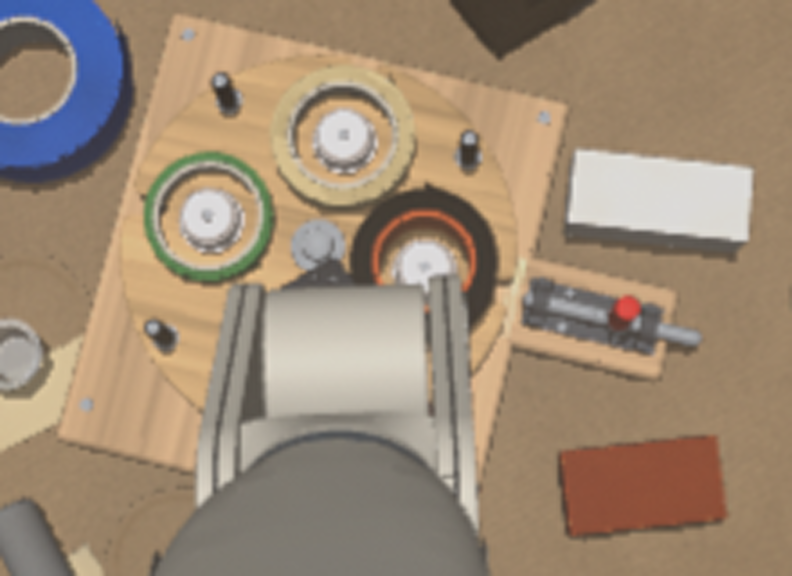

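The bolt is drawn 24 mm out, with the handle at about 222.5, and the fingertips are beside post 4 on the empty-spindle side. Now the push along the arc, first to about 30° as a check.

```bash
cat >> h.py <<'E'
def pose(th,gap,z):
    t=uv(th+90+YAW); return [*(B(128,th)-t*(17+gap)),z], quat(th+90+YAW-180)
def arc(a,b,step,gap=0,rate=50,f=15):
    n=int(np.ceil(abs(b-a)/step))
    for th in np.linspace(a,b,n+1)[1:]:
        p,q=pose(th,gap,141); k=env.move_l(p,q,rate=rate,f_stop=f)
        if k: st(('STOP',th)); return th
    st(('arc',b)); return None
E
python3 - <<'E'
from h import *
p,q=pose(225,1,141); print(env.move_l(p,q,rate=50,f_stop=10))
arc(225,255,6)
snap('t5',(200,120,420,280),3.6); snap('w5',cam='wrist')
E
```

```text
False
('arc', 255) 13.73 [487.6 -32.6 141. ] F [-0.15 -0.51 -0.82] w 0.4 q [-0.09  0.49  2.02  0.    0.63 -1.16]
```

View pics/t5.png

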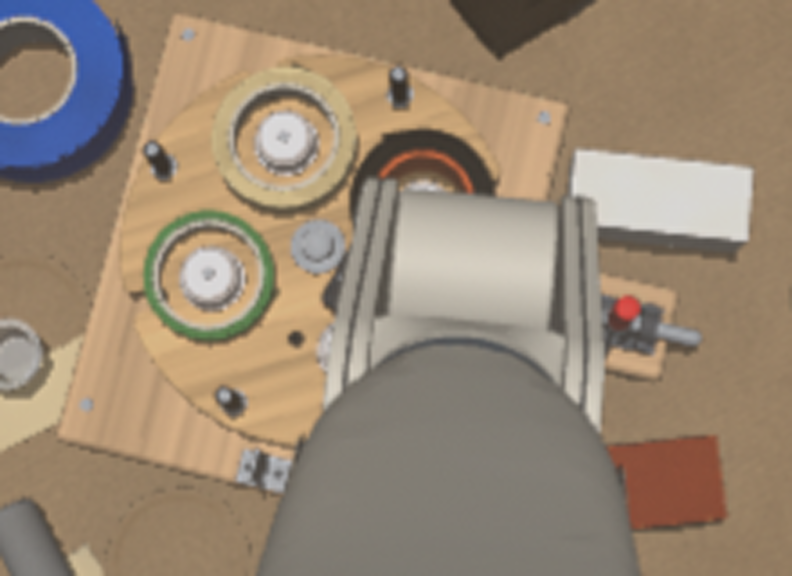

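View pics/w5.png

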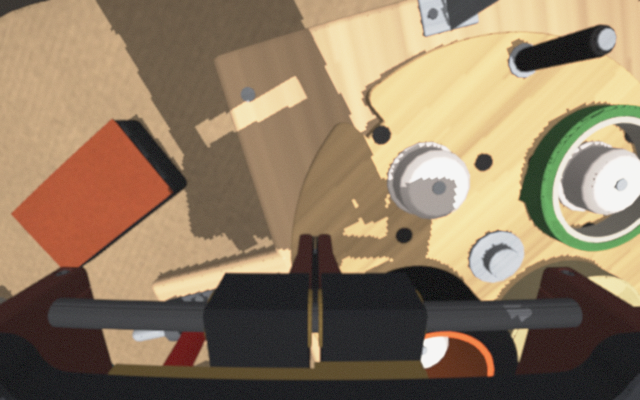

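The platter is turning with the push: the green roll is at (209,275), its spindle ring intact, and posts 1, 2 and 3 are at (398,73), (155,150) and (229,397). I'll compute the angle and continue to just short of the end.

```bash
cat >> h.py <<'E'
def angs(pts,f=3.6,o=(200,120),cam='top'):
    p=viewer.camera_params(cam)
    for nom,q in pts:
        w=onplane(p,(o[0]+(q[0]+.5)/f-.5,o[1]+(q[1]+.5)/f-.5),91)[:2]-C
        a=np.degrees(np.arctan2(w[1],w[0]))-YAW-nom; print('post nom',nom,'turn',round((a+180)%360-180,1),'r',np.linalg.norm(w).round(1))
E
python3 - <<'E'
from h import *
angs([(-45,(398,73)),(45,(153,150)),(135,(227,395))])
arc(255,312,6)
snap('t6',(200,120,420,280),3.6); snap('s6',(220,115,420,275),3.6,'scene')
E
```

```text
post nom -45 turn 31.0 r 128.1
post nom 45 turn 31.5 r 126.2
post nom 135 turn 32.4 r 127.8
('arc', 312) 17.92 [609.7 -49.2 140.9] F [ 0.12 -0.83  0.5 ] w 0.3 q [-0.1   0.62  1.75 -0.    0.78 -2.16]
```

View pics/t6.png

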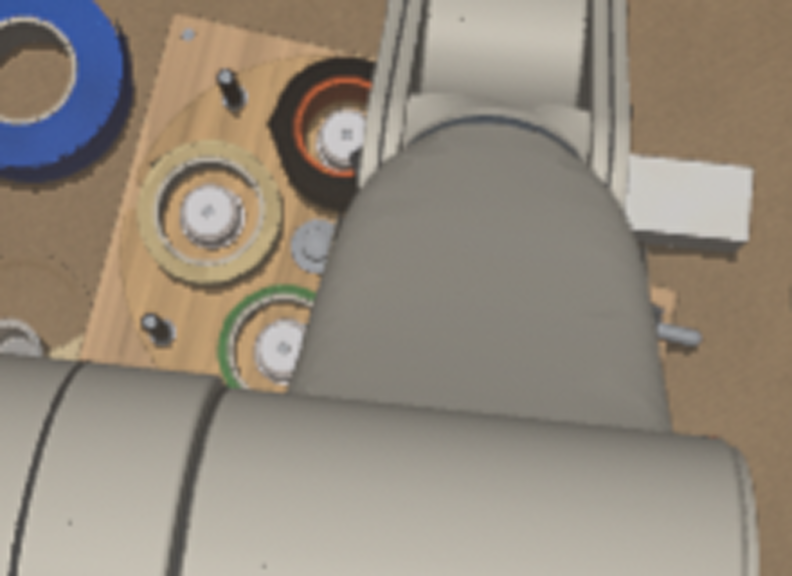

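View pics/s6.png

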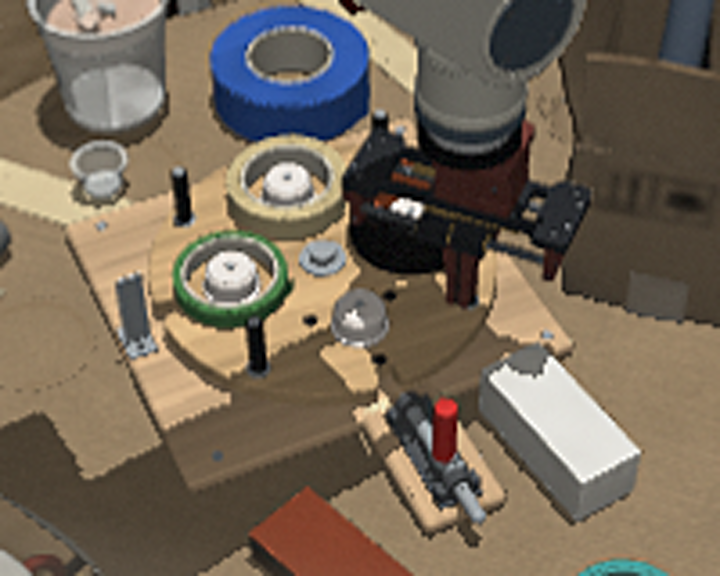

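Green is now at the front, with post tops at (226,75) and (151,325), close to the original places of posts 2 and 3. I'll compute the remainder.

```bash
python3 - <<'E'
from h import *
angs([(45,(220,79)),(135,(152,327))])
angs([(-45,(225,76)),(45,(151,326))])
angs([(45,(376,114)),(135,(178,176)),(225,(260,323))],o=(220,115),cam='scene')
angs([(-45,(379,117)),(45,(180,172)),(135,(256,320))],o=(220,115),cam='scene')
E
```

```text
post nom 45 turn -0.1 r 127.7
post nom 135 turn 0.4 r 128.7
post nom -45 turn 88.1 r 127.8
post nom 45 turn 90.0 r 128.9
post nom 45 turn -0.1 r 127.2
post nom 135 turn 0.1 r 127.5
post nom 225 turn -0.3 r 127.5
post nom -45 turn 88.1 r 124.5
post nom 45 turn 87.8 r 128.0
post nom 135 turn 87.8 r 125.8
```

The turn is about 88°, with a lead of roughly 1.2° over the command. I'll nudge 1.7° more, back off, rise, and go over the outside of the handle.

```bash
python3 - <<'E'
from h import *
arc(312,313.7,2,rate=20)
p,q=pose(313.7,8,141); env.move_l(p,q,rate=60)
p[2]=240; env.move_l(p); st('up')
p=B(262,270); env.reach([*p,240],quat(76.4)); st('out')
snap('t7',(200,120,420,280),3.6); snap('s7',(220,115,420,275),3.6,'scene')
E
```

```text
('arc', 313.7) 18.36 [613.5 -47.7 141. ] F [-0.56  0.27 -0.8 ] w 0.8 q [-0.1   0.62  1.74  0.    0.78 -2.19]
up 19.45 [606.1 -51.7 239.3] F [-0.06 -0.33 -0.21] w 0.7 q [-0.1   0.48  1.71 -0.    0.95 -2.2 ]
out 21.24 [ 502.4 -183.   239.7] F [-0.65 -0.22 -0.16] w 0.5 q [-0.37  0.38  1.88  0.    0.89 -0.14]
```

View pics/t7.png

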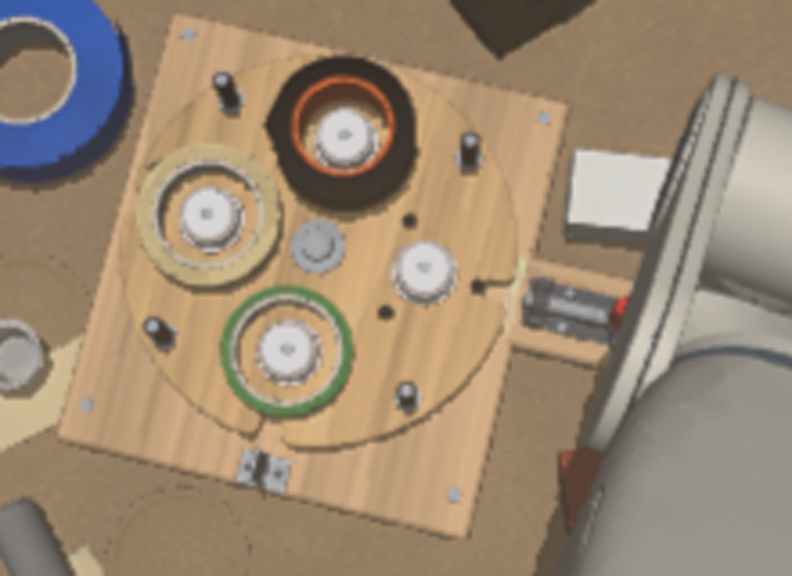

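View pics/s7.png

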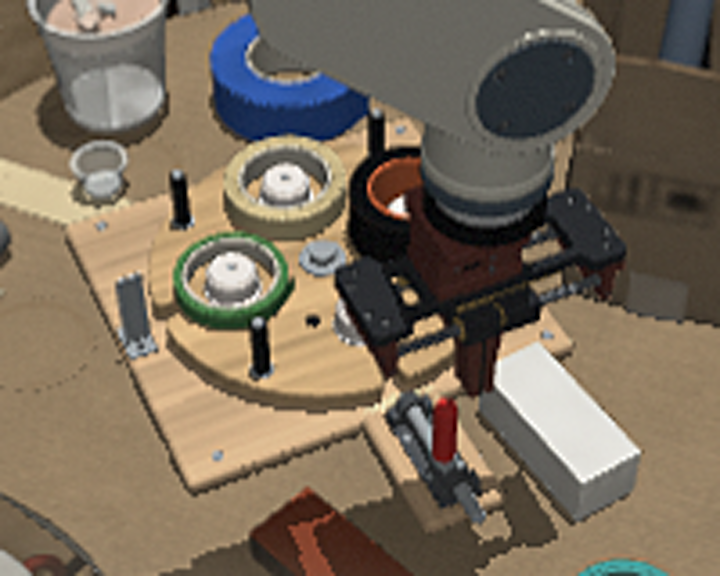

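Posts are back on the four quarter positions, at (222,78), (470,138), (153,327) and (407,388). Green sits at the front spindle (288,348), and the notch faces the bolt at (490,285). Now pushing the bolt home.

```bash
python3 - <<'E'
from h import *
angs([(-45,(222,78)),(45,(152,327)),(225,(470,138)),(135,(407,387))])
env.move_l([*B(256,270),240]); env.move_l([*B(256,270),138],rate=120); st('down')
for r in (243,237,231,225,221,217):
    k=env.move_l([*B(r,270),138],rate=30,f_stop=12); st((r,k))
    if k: break
env.hold(0.2); st('held')
s=env.read_state(); print('r now',(s['tool_pos'][:2]-C)@(-uv(90+YAW)))
snap('s8',(220,115,420,275),3.6,'scene')
E
```

```text
post nom -45 turn 89.2 r 127.6
post nom 45 turn 90.4 r 128.7
post nom 225 turn 89.7 r 128.7
post nom 135 turn 90.2 r 127.7
down 22.59 [ 504.2 -177.5  138.5] F [-0.31  0.05  0.1 ] w 0.2 q [-0.36  0.54  1.92  0.    0.68 -0.12]
(243, False) 23.18 [ 506.9 -164.4  138.1] F [ 1.31 -0.91  0.87] w 0.2 q [-0.34  0.54  1.93  0.    0.67 -0.1 ]
(237, False) 23.52 [ 508.3 -158.6  137.9] F [-0.2  -0.11 -0.61] w 0.5 q [-0.32  0.54  1.93  0.    0.67 -0.09]
(231, False) 23.88 [ 509.7 -152.7  138. ] F [0.56 0.28 0.72] w 0.4 q [-0.31  0.54  1.93  0.    0.67 -0.08]
(225, False) 24.23 [ 511.2 -146.9  138. ] F [-0.27 -0.17 -0.03] w 0.8 q [-0.3   0.54  1.93  0.    0.67 -0.07]
(221, False) 24.51 [ 512.1 -143.1  138. ] F [-0.23 -0.46 -0.23] w 0.4 q [-0.29  0.54  1.93  0.    0.67 -0.06]
(217, True) 24.72 [ 512.4 -141.7  138. ] F [-2.38 -8.18  2.05] w 0.4 q [-0.29  0.54  1.93 -0.01  0.67 -0.05]
held 24.92 [ 512.4 -141.8  138. ] F [-1.38 -7.36  1.75] w 0.5 q [-0.29  0.54  1.93 -0.01  0.67 -0.05]
r now 219.45903265827582
```

View pics/s8.png

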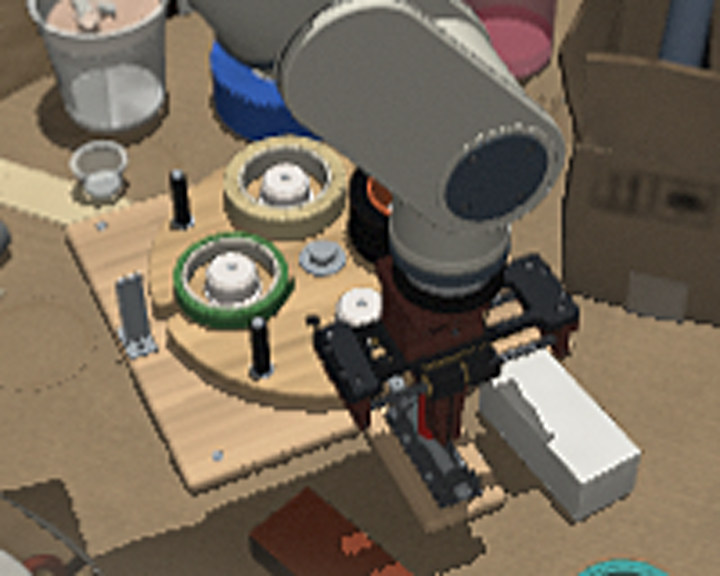

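The push met a hard stop at r=219.5, which matches handle about 200 (home), and the bolt head is at the platter edge. I'll back off, rise and compare handle and bolt pixels with the start pictures.

```bash
python3 - <<'E'
from h import *
env.move_l([*B(240,270),138],rate=80); env.move_l([*B(245,270),240],rate=150)
env.reach([400,-200,300],quat(76.4)); st()
snap('t9',(200,120,420,280),3.6); snap('s9',(220,115,420,275),3.6,'scene')
for c in ('top','scene'):
    for f in (f'pics/{c}0.png',f'pics/{c[0]}9_raw.png'):
        im=cv2.imread(f).astype(int); m=((im[...,2]-im[...,1]>110)&(im[...,2]-im[...,0]>110)).astype(np.uint8)
        n,l,s,ce=cv2.connectedComponentsWithStats(m)
        print(f,[(s[i].tolist(),ce[i].round(2).tolist()) for i in range(1,n) if s[i,4]>8 and 300<ce[i][0]<400 and 150<ce[i][1]<260])
E
```

```text
26.79 [ 400.5 -200.2  299.7] F [ 0.01  0.78 -0.31] w 0.3 q [-0.49  0.16  2.01  0.    0.97 -0.25]
pics/top0.png [([362, 200, 6, 6, 27], [364.41, 202.74])]
pics/t9_raw.png [([362, 200, 6, 6, 27], [364.41, 202.74])]
pics/scene0.png [([337, 219, 6, 5, 22], [339.36, 221.32])]
pics/s9_raw.png [([337, 219, 6, 5, 22], [339.36, 221.32])]
```

View pics/t9.png

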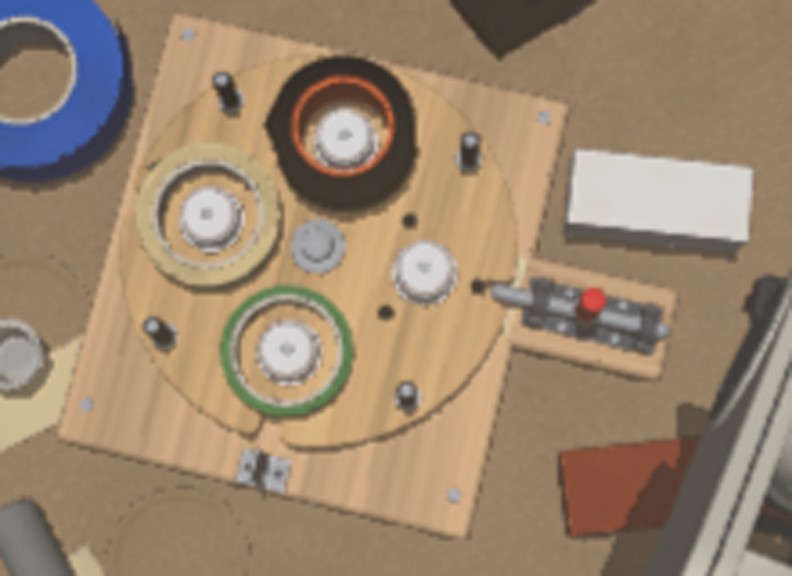

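View pics/s9.png

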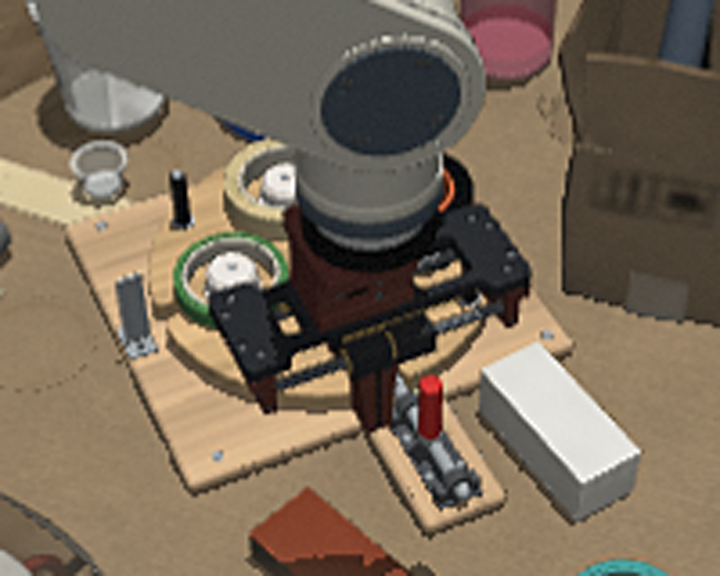

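The handle blob is pixel-identical to the locked start in both views, the bolt lies in the notch (490,290), and green is at the front (288,350). Carton, cup, block and blue roll haven't moved. Handing in.

```bash
python3 - <<'E'
from h import *
print(workorder.sign_off()); st()
E
```

```text
the job is handed in; nothing more can be done
None
the job is handed in; nothing more can be done
```

The green roll is now at the front beside the cutter, the carousel is locked there, and I handed the job in at about 27 s of the 67 s allowed.

**What I did:** With the fingers closed, I slid the bolt out to its stop. I then pushed the right-front post (post_4) counterclockwise along its arc until the platter had turned a quarter turn, and pushed the bolt back until it hit a hard stop. Every push was set to stop at 10 to 15 N. I gripped nothing and pushed on none of the rolls.

**Last checks:**
- **Turn:** before locking, the four posts measured 89.2 to 90.4° of turn.
- **Bolt:** the red handle is back at exactly its starting pixels in both fixed cameras, so the bolt is fully home. The top view shows it in the notch.
- **Rolls:** all three are on their spindles, with green at the front.
- **Loose things:** the cup, carton and blue roll look unmoved. The arm partly hid the sanding block in both last pictures, but the visible part sits where it started.

None of the last checks failed or disagreed. The one small mismatch was mid-job, when the two cameras differed by up to about 2° on the turn.

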